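# Reset a machine station under its push-latch flap

## Robot

A 7-joint arm with a two-finger parallel gripper is mounted at the origin on a cart in front of the work surface, level with it; the furniture and walls round the work are solid. World frame = base frame: x ahead of the robot, y to its left, z up, the work surface at z = 0. Lengths are in m, angles in rad, forces in N, time in s.
With the tool pointing down it reaches from about 0.35 to 0.9 m from the base axis. Payload 7.2 kg.
Tool frame: the origin (TCP) lies on the centre line of the jaws, within the pads' length; the fingertips stand finger_overhang ahead of it and the grasp point (between the pads) lies 11 mm behind it (finger_overhang is the distance from the TCP to the fingertips, in m); z points along the fingers, x is the direction in which the jaws open and shut, and the axes are right-handed (so a half turn about z gives the same grasp; the last joint's range is limited). The gripper opens to 85 mm and grips with 20 to 120 N. Pads are 22 mm wide; open, the fingers measure 114 mm over their backs; the gripper's body (76 mm by 85 mm) begins 54 mm behind the grasp point. The pads swing forward as they close: fully open they stand 13 mm farther back than shut.
Start: joints at [-1.337, 0.411, -0.013, 1.596, 0.006, 1.134, -0.082], TCP at [0.186, 0.597, 0.208] pointing down, gripper open.
Joint ranges: [-2.95, 2.95], [-0.29, 1.99], [-1.47, 1.44], [0.14, 2.54], [-1.03, 4.17], [0.13, 1.85], [-2.86, 2.86]. Speed limits (rad/s): [2.39, 2.39, 3.01, 3.01, 3.14, 3.14, 3.14].

## Interface

Orientations are given as a unit quaternion [x, y, z, w].
In Python, from rig import * gives the robot as it stands.
- The arm moves only by the tool drive_tool, never from a script. Its argument "deltas" is one flat list of numbers, 5 for each row, row after row: the shift along the tool's x, y, z in cm, then the turn about the tool's z in degrees, then the opening in per cent of the stroke, from 0 (shut) to 100 (fully open). In form: [dx, dy, dz, turn, fingers, dx, dy, dz, turn, fingers, ...]. A call has 1 to 12 rows; each row is the pose to reach, as a shift and turn from the pose commanded when the call began, along the tool's axes at that moment; what a row does not reach only later rows make up. A row lasts 1/8 s, in which the tool goes at most 62.5 mm and 10.7 degrees, less where a joint would pass 70% of its speed; a pose out of reach is approached as far as the arm can. A call with a gripper value outside its range is refused whole. The fingers move at their own pace and stop on an object; the grip force is fixed at half the most. Time passes only in rows, so rows that repeat a pose let the fingers close. It gives the time, the measured TCP pose, the force and the opening at its end, in the units of the state.
- sense(): the state, without advancing time (a new reading comes with each control period).
- snapshot(name): name is "side" or "top"; returns (picture, depth): 480x640x3 uint8, red, green, blue; 480x640 float32, m along the optical axis (not along the pixel's ray), 0 where there is no reading.
- camera_model(name): a dict with "fx", "fy", "cx", "cy" (pixels), "dist_coeffs" ([k1, k2, p1, p2, k3] as OpenCV has them; the pictures are not rectified), "world_to_cam" (4x4, takes a point from world to camera coordinates). Camera axes: x right, y up, looking along -z (the intrinsics and any distortion apply to the point x, -y, -z); pixel columns grow to the right and rows downward; lengths in m; the calibration is good to about 2 mm. A picture is of the moment at which its call begins. camera_model takes no time and is no camera call.
- hand_in(): hands the job in, once; it reports no verdict.
The state is a dict: "time": time; "joints": joint angles; "qvel": joint speeds; "joint_torque": joint torques, N m; "position": TCP position; "eef_rot": TCP orientation; "ft_force": force on the tool from outside, world axes, zero at the start; "ft_torque": the same for the moment, N m; "width": opening from 0.0 (shut) to 1.0 (fully open).
Only numpy, scipy, OpenCV 4.12 (cv2) and the standard library are available. Lean on these libraries where they do the work, as an engineer would, in place of code of your own. Each camera call takes 0.05 s, during which the arm holds its last target.

## Task

The grinder's control station on the bench has tripped. Press its closed spring flap once so that it pops up, push the reset button under it all the way in and let it go, then push the flap down from its outside and press it in again so that it latches flush and stays shut. Only press and push with the fingers: do not grip the flap or push on its inside, lift nothing, and leave the magnet, the sanding block and the marker where they lie.

Things in the scene. Friction and masses are not known exactly. Their poses are not given: they have to be found in the camera images.
- station: Grey box fixed to the bench, 160 x 160 mm, rim 64 mm high. Origin: centre of underside; x points to its hinge side (away from the robot at yaw 0), y left, z up. The shut flap fills its opening, 125 (x) by 140 mm, inside 10 mm walls. Inside: deck 22 mm above the bench; reset button at x -43, y +30 mm; black latch case 34 x 44 mm at x -45, y -45 mm, its top 52 mm above the bench.
- flap (a joint): Flap angle (rad): 0 shut, flush; 1.45 open, nearly upright (light spring, under 1.5 N at the edge); -0.082 pressed in to its rigid stop, 8 mm down at flap_pad. Push-push latch: press to the stop (5 mm at least; 1 to 4 N), let go: it swings up by itself in 1 s once the way is clear. Push down and past flush to the stop, let go: it latches at 0. Each full press changes over; a half press does not.
- flap_hinge (a point): Point on the hinge axis at the middle of the flap's width, 61 mm above the bench, 55 mm behind the station's centre; axes as the station's, fixed to it; the hinge runs along y. The flap is a bare aluminium plate 136 mm wide, free edge 121.5 mm from the hinge axis (towards -x when shut), outer face 3 mm off the axis.
- flap_pad (a point): Point on the outer face of the flap where it is pressed: 96 mm from the hinge axis (25 mm in from the free edge), middle of the width, at three low black ribs. Moves with the flap; its z axis is the outward normal of the outer face (up when shut), its x axis points to the hinge.
- reset_button (a joint): Travel of the reset button (m): 0 out, 0.006 fully in (downward); a spring returns it. Fully in takes 5 N.
- reset_button_top (a point): Centre of the top of the round grey button, 32 mm in diameter, which stands in a black round collar on the deck; the top is 44 mm above the bench, 20 mm below the rim, and faces up.
- magnet: Loose bar magnet, 25 x 50 x 20 mm, on the bench left of the station; to be left alone. Origin at the centre of its underside.
- sander: Loose wooden sanding block, 62 x 112 x 36 mm, on the bench right of the station; to be left alone. Origin at the centre of its underside.
- pen: Loose marker pen, 132 mm long, 12 mm thick, lying in front of the station; to be left alone. Origin at the centre of its underside.
- flap_inside (a point): Centre of the flap's inner face (112 x 126 mm), the face that looks down when the flap is shut and to the front when it stands open; not to be gripped or pushed on. Moves with the flap.

How it is judged:
On the way, in this order (a step that is already met when the one before it is completed fails the run):
1. the flap has popped open (value of joint flap above 1.2 rad), for 0.1 s.
2. the reset button is pushed all the way in while the flap stands open (value of joint reset_button above 0.0045 m and value of joint flap above 1 rad), for 0.04 s.
3. the flap is shut (value of joint flap below 0.03 rad), for 0.1 s.
At the end, for the whole second after the job is handed in: The flap stays latched flush (between -0.015 and 0.02 rad) and the button is out again (within 1.5 mm) (value of joint flap between -0.015 and 0.02 rad and value of joint reset_button below 0.0015 m); the robot touches nothing.
It fails at once if the inside of the flap was gripped or pushed (over 3 N) (contact force between the fingers and flap_c1 above 3 N).
It fails at once if the magnet was moved or lifted (over 15 mm) (distance of magnet from where it was at the start of the episode above 0.015 m).
It fails at once if the sanding block was moved or lifted (over 15 mm) (distance of sander from where it was at the start of the episode above 0.015 m).
It fails at once if the marker was moved or lifted (over 15 mm) (distance of pen from where it was at the start of the episode above 0.015 m).
It also fails if it takes over 58 s, if anything falls off the work surface, if the arm or the gripper's body presses on something with over 40 N, if the wrist force passes 120 N, or if a joint passes its speed limit or range.

## Working session

There is one attempt and no reset: what is moved stays moved. The work goes in short steps, Python scripts to look and compute and a tool call to move; the robot and the scene stay as the last step left them, time stands still between calls to the robot, and variables do not carry over. Pictures are saved under pics/ and viewed, and the job is handed in when it is done.

Besides the shell and the picture viewer there is one more tool, called after "Request:" as name(argument=value, ...), one argument or row to a line, values as JSON. drive_tool: Moves the arm, as the interface text tells. Its arguments: {"type":"object","properties":{"deltas":{"type":"array"}},"required":["deltas"]}

```bash
mkdir -p pics; ls
python3 - <<'E'
from rig import *
import cv2,numpy as np
s=sense();print({k:np.round(v,3) for k,v in s.items()})
for n in("side","top"):
    p,d=snapshot(n);cv2.imwrite(f"pics/{n}0.png",p[:,:,::-1]);np.save(f"pics/{n}0.npy",d)
    m=camera_model(n);print(n,{k:np.round(v,4).tolist() for k,v in m.items()}, (d>0).mean())
E
```

```text
pics
{'time': np.float64(0.0), 'joints': array([-1.337,  0.412, -0.013,  1.597,  0.006,  1.134, -0.082]), 'qvel': array([-0.001, -0.   , -0.003,  0.001,  0.001,  0.   , -0.002]), 'joint_torque': array([-1.0000e-03, -6.0064e+01,  6.8200e-01, -2.9941e+01,  1.4000e-02,
        1.1000e-02,  0.0000e+00]), 'position': array([0.186, 0.596, 0.207]), 'eef_rot': array([ 0.805,  0.593, -0.001,  0.001]), 'ft_force': array([-0.171, -0.085,  0.612]), 'ft_torque': array([-0.   , -0.007,  0.005]), 'width': np.float64(1.002)}
side {'fx': 536.6413, 'fy': 536.6413, 'cx': 316.4248, 'cy': 230.6388, 'dist_coeffs': [0.0293, 0.0, 0.0, 0.0, 0.0], 'world_to_cam': [[0.9997, -0.0214, 0.0097, -0.5309], [0.0034, 0.5415, 0.8407, -0.0933], [-0.0233, -0.8404, 0.5414, -0.8414], [0.0, 0.0, 0.0, 1.0]]} 0.9959049479166666
top {'fx': 615.2035, 'fy': 615.2035, 'cx': 330.7405, 'cy': 245.3642, 'dist_coeffs': [-0.2104, 0.0, 0.0, 0.0, 0.0], 'world_to_cam': [[0.0169, -0.9998, 0.0045, 0.046], [0.9912, 0.0173, 0.1309, -0.5514], [-0.131, 0.0022, 0.9914, -0.9141], [0.0, 0.0, 0.0, 1.0]]} 0.9958463541666667
```

View pics/side0.png

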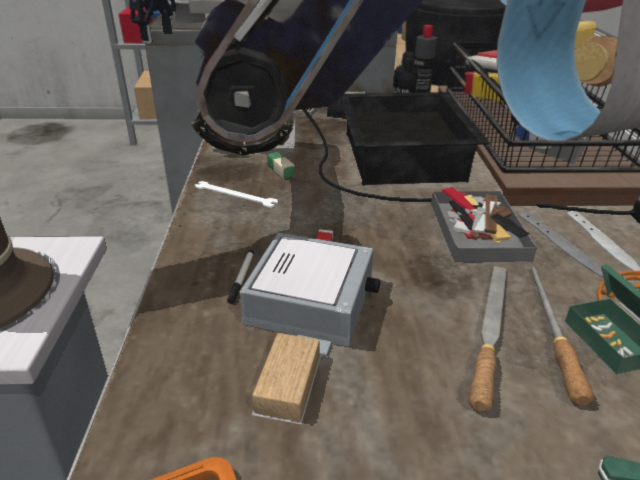

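View pics/top0.png

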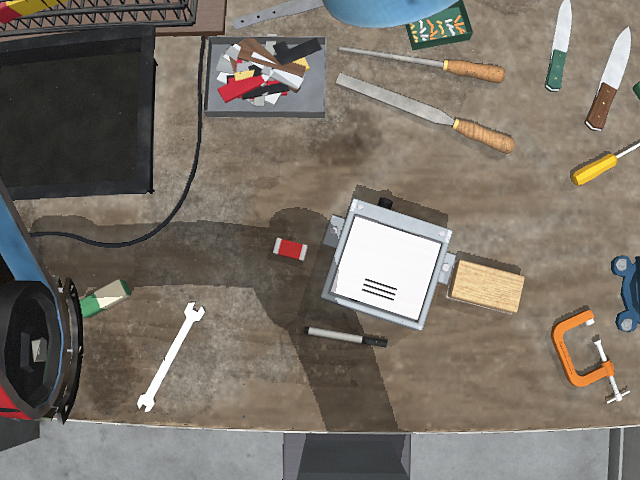

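The top view shows the white flap with corners at about (358,216), (449,238), (418,322) and (332,297), and its ribs at (379,289). The magnet is at (290,249), the sander at (487,285) and the pen at (345,336). In the side view the ribs are at (284,263).

```bash
cat > h.py <<'E'
from rig import *
import cv2,numpy as np
def ray(n,uv):
    m=camera_model(n);K=np.array([[m['fx'],0,m['cx']],[0,m['fy'],m['cy']],[0,0,1]])
    q=cv2.undistortPoints(np.array(uv,float).reshape(-1,1,2),K,np.array(m['dist_coeffs'],float)).reshape(-1,2)
    T=np.array(m['world_to_cam']);R=T[:3,:3]
    d=np.c_[q[:,0],-q[:,1],-np.ones(len(q))]
    return -R.T@T[:3,3], d@R      # depth along axis = scale
def onz(n,uv,z):
    c,d=ray(n,uv);return c+d*((z-c[2])/d[:,2])[:,None]
def tri(uv1,uv2,n1="side",n2="top"):
    c1,d1=ray(n1,uv1);c2,d2=ray(n2,uv2);out=[]
    for a,b in zip(d1,d2):
        s=np.linalg.lstsq(np.c_[a,-b],c2-c1,rcond=None)[0];p=c1+s[0]*a;q=c2+s[1]*b
        out.append(np.r_[(p+q)/2,np.linalg.norm(p-q)])
    return np.array(out)
def quad(img,roi,lo):
    x0,y0,x1,y1=roi
    m=np.zeros(img.shape[:2],np.uint8);m[y0:y1,x0:x1]=(img[y0:y1,x0:x1].min(2)>lo)*255
    m=cv2.morphologyEx(m,cv2.MORPH_CLOSE,np.ones((9,9)))
    c=max(cv2.findContours(m,0,2)[0],key=cv2.contourArea)
    h=cv2.convexHull(c)
    return c,cv2.approxPolyDP(h,0.05*cv2.arcLength(h,True),True).reshape(-1,2)
def proj(n,P):
    m=camera_model(n);K=np.array([[m['fx'],0,m['cx']],[0,m['fy'],m['cy']],[0,0,1]])
    T=np.array(m['world_to_cam']);P=np.atleast_2d(P)@T[:3,:3].T+T[:3,3]
    return cv2.projectPoints(P*[1,-1,-1],np.zeros(3),np.zeros(3),K,np.array(m['dist_coeffs'],float))[0].reshape(-1,2)
E
python3 - <<'E'
from h import *
t=cv2.imread('pics/top0.png');s=cv2.imread('pics/side0.png');dt=np.load('pics/top0.npy')
ct,qt=quad(t,(310,190,470,340),205);cs,qs=quad(s,(230,220,390,330),205)
print(cv2.contourArea(ct),qt.tolist(),cv2.contourArea(cs),qs.tolist())
P=onz('top',qt,.064);print(P.round(4));print(onz('side',qs,.064).round(4))
print('edges',np.linalg.norm(P-np.roll(P,-1,0),axis=1))
c,d=ray('top',[[387,262],[400,240],[487,285],[345,336],[290,249]])
for u,dd in zip([[387,262],[400,240],[487,285],[345,336],[290,249]],d): print((c+dd*dt[u[1],u[0]]).round(4))
# ribs
for n,im,r in(('top',t,(355,270,405,305)),('side',s,(265,245,300,280))):
    g=im[r[1]:r[3],r[0]:r[2]].max(2)<110
    cc=cv2.connectedComponentsWithStats(g.astype(np.uint8))
    uv=[(cc[3][i]+[r[0],r[1]]).round(1).tolist()+[int(cc[2][i][4])] for i in range(1,cc[0])]
    print(n,uv, onz(n,[u[:2] for u in uv],.064).round(4).tolist())
E
```

```text
8131.0 [[451, 231], [420, 329], [336, 298], [354, 199]] 4236.5 [[253, 285], [282, 239], [354, 249], [333, 302]]
[[ 0.572  -0.1266  0.064 ]
 [ 0.4238 -0.0792  0.064 ]
 [ 0.4682  0.0464  0.064 ]
 [ 0.6184  0.0214  0.064 ]]
[[ 0.4395 -0.0713  0.064 ]
 [ 0.4765  0.0453  0.064 ]
 [ 0.5892  0.0165  0.064 ]
 [ 0.5506 -0.1092  0.064 ]]
edges [0.15557651 0.1331819  0.15225899 0.15512038]
[ 0.523  -0.0289  0.066 ]
[ 0.5569 -0.0487  0.0636]
[ 0.4926 -0.1887  0.0364]
[0.4114 0.0307 0.011 ]
[0.5457 0.1192 0.0209]
top [[379.8, 283.5, 43], [378.8, 288.8, 42], [377.5, 294.0, 42], [360.5, 302.3, 22]] [[0.4908, -0.0186, 0.064], [0.4829, -0.0172, 0.064], [0.4751, -0.0153, 0.064], [0.4624, 0.0099, 0.064]]
side [[266.0, 247.1, 17], [270.2, 253.6, 34], [278.5, 261.7, 20], [283.3, 263.2, 19], [288.3, 264.0, 21]] [[0.4524, 0.0227, 0.064], [0.4598, 0.0051, 0.064], [0.4733, -0.016, 0.064], [0.4806, -0.0198, 0.064], [0.4881, -0.0219, 0.064]]
```

Run:
```python
from h import *
t=cv2.imread('pics/top0.png');s=cv2.imread('pics/side0.png')
for lo in(220,230,238):
  ct,_=quad(t,(310,190,470,340),lo);r=cv2.boxPoints(cv2.minAreaRect(ct))
  h=cv2.convexHull(ct);q=cv2.approxPolyDP(h,0.03*cv2.arcLength(h,True),True).reshape(-1,2)
  P=onz('top',q,.064);print(lo,cv2.contourArea(ct),q.tolist(),np.linalg.norm(P-np.roll(P,-1,0),axis=1).round(4))
  for a,b in zip(P,np.roll(P,-1,0)): print('   dir',np.degrees(np.arctan2(*(b-a)[[1,0]])).round(1),a.round(4))
  print('   ctr',P.mean(0))
q=np.array([[253,285],[282,239],[354,249],[333,302]]);P=onz('side',q,.064)
for a,b in zip(P,np.roll(P,-1,0)): print('   side dir',np.degrees(np.arctan2(*(b-a)[[1,0]])).round(1),np.linalg.norm(b-a).round(4))
print(tri([[278.5,261.7],[283.3,263.2],[288.3,264]],[[377.5,294],[378.8,288.8],[379.8,283.5]]).round(4))
print(tri([[253,285],[282,239],[354,249],[333,302]],[[420,329],[336,298],[354,199],[451,231]]).round(4))
```

```text
220 7210.0 [[451, 231], [417, 318], [334, 292], [354, 199]] [0.1418 0.1295 0.1441 0.1551]
   dir 158.5 [ 0.572  -0.1266  0.064 ]
   dir 73.4 [ 0.4401 -0.0746  0.064 ]
   dir -11.2 [0.4771 0.0495 0.064 ]
   dir -107.4 [0.6184 0.0214 0.064 ]
   ctr [ 0.52690317 -0.03257816  0.064     ]
230 7163.5 [[354, 200], [451, 231], [417, 318], [334, 292]] [0.1546 0.1418 0.1295 0.1426]
   dir -106.8 [0.6168 0.0214 0.064 ]
   dir 158.5 [ 0.572  -0.1266  0.064 ]
   dir 73.4 [ 0.4401 -0.0746  0.064 ]
   dir -11.4 [0.4771 0.0495 0.064 ]
   ctr [ 0.52651608 -0.03258234  0.064     ]
238 6918.5 [[355, 217], [440, 243], [417, 318], [334, 292]] [0.1344 0.1185 0.1295 0.1175]
   dir -106.1 [0.5907 0.0196 0.064 ]
   dir 162.9 [ 0.5533 -0.1095  0.064 ]
   dir 73.4 [ 0.4401 -0.0746  0.064 ]
   dir -14.7 [0.4771 0.0495 0.064 ]
   ctr [ 0.51530465 -0.02876081  0.064     ]
   side dir 72.4 0.1224
   side dir -14.3 0.1163
   side dir -107.1 0.1315
   side dir 161.2 0.1174
[[ 0.4742 -0.0154  0.0637  0.0019]
 [ 0.4817 -0.0174  0.0624  0.0025]
 [ 0.4895 -0.0189  0.0619  0.003 ]]
[[ 0.432  -0.0777  0.0685  0.0164]
 [ 0.4723  0.0467  0.0627  0.0082]
 [ 0.6037  0.0211  0.0641  0.0287]
 [ 0.5595 -0.1239  0.0785  0.0202]]
```

```bash
python3 -c "
import cv2
t=cv2.imread('pics/top0.png')[170:350,260:540];cv2.imwrite('pics/topz.png',cv2.resize(t,None,fx=2.8,fy=2.8,interpolation=2))"
```

```text
(no output)
```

View pics/topz.png

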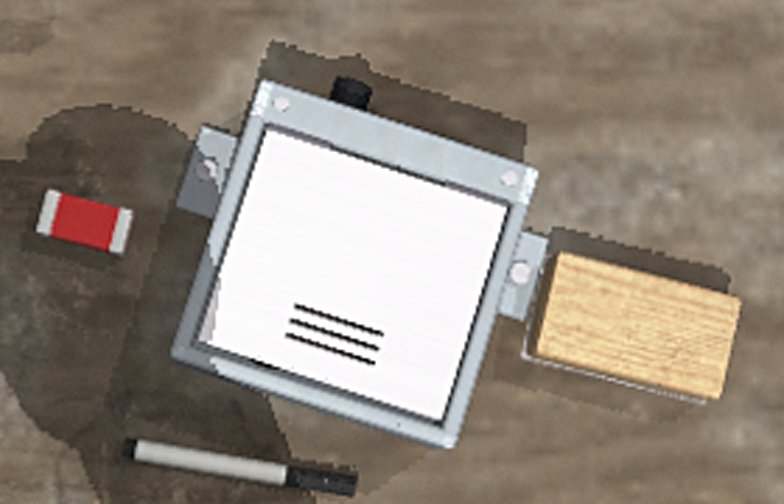

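Run:
```python
import rig
print([n for n in dir(rig) if not n.startswith('_')]); print(getattr(rig,'finger_overhang',None))
from h import *
from scipy.spatial.transform import Rotation as R
s=sense();M=R.from_quat(s['eef_rot']).as_matrix();print(M.round(4))
a=np.radians(-16.4);ex=np.array([np.cos(a),np.sin(a),0]);ey=np.array([-ex[1],ex[0],0])
pad=np.array([.482,-.0173,.064]);C=pad+.041*ex;C[2]=0
print('C',C,'flapctr',C-.00575*ex)
B=C-.043*ex+.03*ey;B[2]=.044;print('B',B)
print('to pad, tool axes',M.T@(pad-s['position']))
# check the station outline on the images
t=cv2.imread('pics/top0.png')
for n in('top','side'):
  im=cv2.imread(f'pics/{n}0.png')
  q=[C+x*ex+y*ey+[0,0,.064] for x,y in((-.08,-.08),(.08,-.08),(.08,.08),(-.08,.08))]
  cv2.polylines(im,[proj(n,np.array(q)).round().astype(int)],True,(0,0,255),1)
  cv2.imwrite(f'pics/{n}chk.png',cv2.resize(im[170:350,220:500],None,fx=2.8,fy=2.8))
```

```text
['PlanningError', 'camera_model', 'finger_overhang', 'hand_in', 'sense', 'snapshot']
0.008
[[ 2.972e-01  9.548e-01 -3.000e-04]
 [ 9.548e-01 -2.972e-01 -1.400e-03]
 [-1.400e-03  1.000e-04 -1.000e+00]]
C [ 0.52133187 -0.028876    0.        ] flapctr [ 0.51581582 -0.02725254  0.        ]
B [0.48855162 0.0120441  0.044     ]
to pad, tool axes [-0.49757523  0.46528419  0.143811  ]
```

View pics/topchk.png

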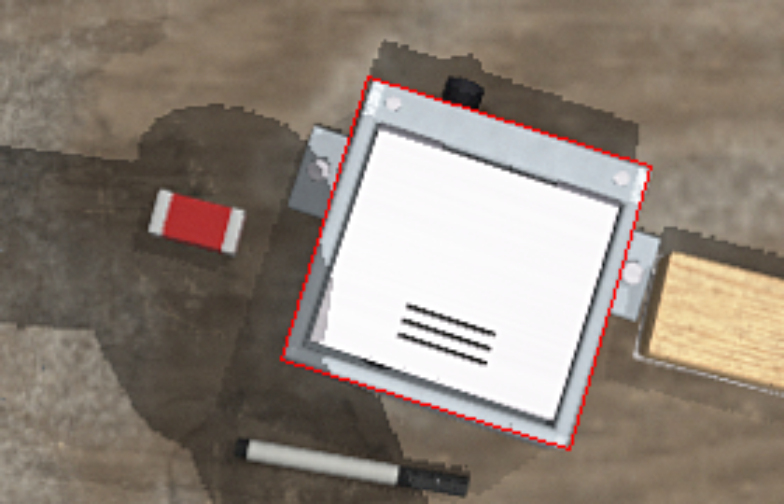

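View pics/sidechk.png

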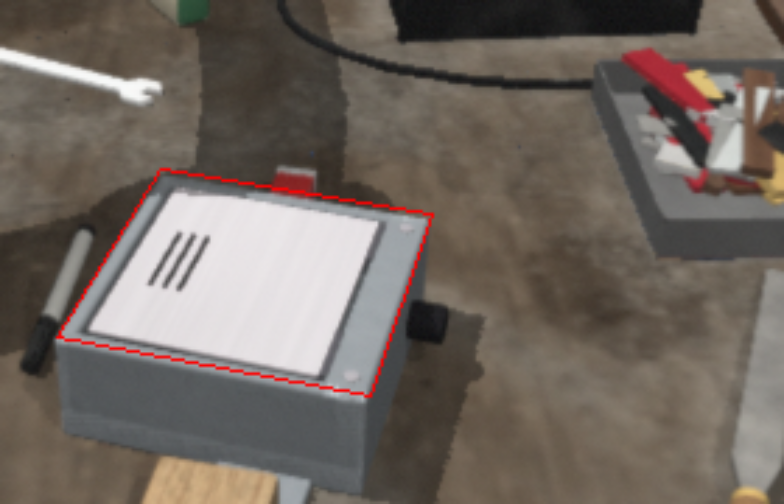

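The projected 160 mm rim matches in both views, so I'm approaching above the pad with the fingers shut.

Request:
drive_tool(
  deltas=[-49.8, 46.5, 3, 0, 0, -49.8, 46.5, 3, 0, 0, -49.8, 46.5, 3, 0, 0, -49.8, 46.5, 3, 0, 0, -49.8, 46.5, 3, 0, 0, -49.8, 46.5, 3, 0, 0, -49.8, 46.5, 3, 0, 0, -49.8, 46.5, 3, 0, 0, -49.8, 46.5, 3, 0, 0, -49.8, 46.5, 3, 0, 0, -49.8, 46.5, 3, 0, 0, -49.8, 46.5, 3, 0, 0],
)

```text
time: 1.6
position: [0.4826, -0.0216, 0.1776]
eef_rot: [0.807, 0.59, -0.0, 0.001]
ft_force: [-0.2, -0.0, 0.2]
width: -0.005
```

```bash
cat >> h.py <<'E'
def snap(tag,boxes={'side':(180,60,460,330),'top':(220,150,520,370)}):
    for n in('side','top'):
        p,d=snapshot(n);im=p[:,:,::-1].copy();cv2.imwrite(f'pics/{n}{tag}.png',im);np.save(f'pics/{n}{tag}.npy',d)
        x0,y0,x1,y1=boxes[n];cv2.imwrite(f'pics/{n}{tag}z.png',cv2.resize(im[y0:y1,x0:x1],None,fx=2,fy=2))
    s=sense();print(s['time'],s['position'].round(4),s['eef_rot'].round(4),s['ft_force'].round(2),s['width'].round(3))
E
python3 -c "
from h import *
snap('1')
from scipy.spatial.transform import Rotation as R
s=sense();M=R.from_quat(s['eef_rot']).as_matrix();print(M.T@(np.array([.482,-.0173,.064])-s['position']))"
python3 -c "
import cv2,numpy as np
a=cv2.imread('pics/side1z.png');b=cv2.imread('pics/top1z.png');print(a.shape,b.shape)
"
```

```text
(540, 560, 3) (440, 600, 3)Traceback (most recent call last):
  File "<string>", line 3, in <module>
    snap('1')
    ~~~~^^^^^
  File "h.py", line 32, in snap
    s=sense();print(s['time'],s['position'].round(4),s['eef_rot'].round(4),s['ft_force'].round(2),s['width'].round(3))
                                                                                                  ^^^^^^^^^^^^^^^^
AttributeError: 'float' object has no attribute 'round'
```

View pics/side1z.png

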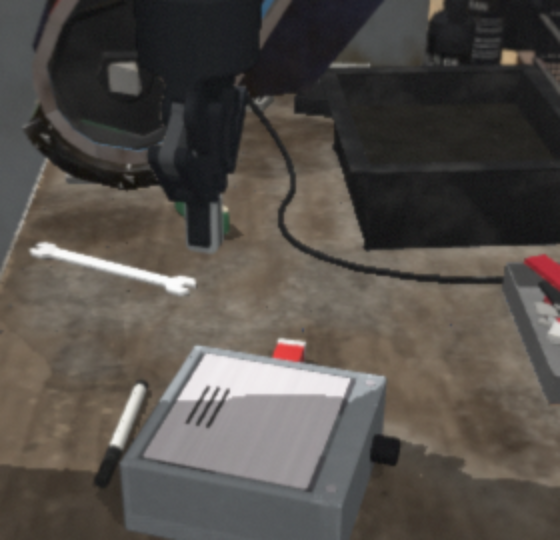

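View pics/top1z.png

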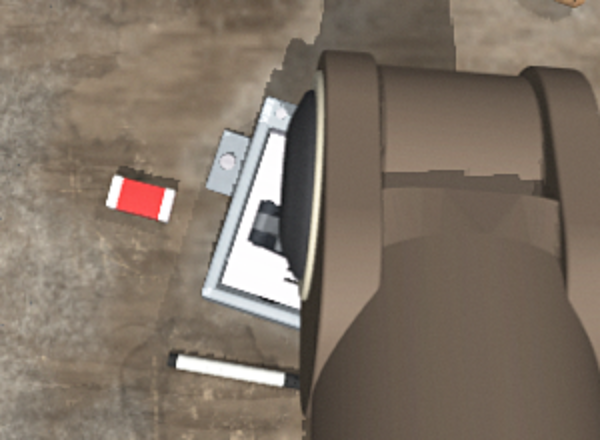

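The shut fingers are above the station in the side view, tip at about (281,185). The wrist hides the pad in the top view.

```bash
sed -i "s/s\['width'\].round(3))/round(float(s['width']),3))/" h.py
cat >> h.py <<'E'
from scipy.spatial.transform import Rotation as R
a=np.radians(-16.4);ex=np.array([np.cos(a),np.sin(a),0]);ey=np.array([-ex[1],ex[0],0]);ez=np.array([0,0,1.])
C=np.array([.5213,-.0289,0])
def to(x,y,z):
    s=sense();M=R.from_quat(s['eef_rot']).as_matrix();return (100*(M.T@(C+x*ex+y*ey+z*ez-s['position']))).round(2)
def where():
    s=sense();d=s['position']-C;return np.round([d@ex,d@ey,s['position'][2]],4)
E
python3 -c "
from h import *
print(where(),to(-.041,0,.072),sense()['position'])
# tip pixel in the side view
print(proj('side',np.array(sense()['position'])-[0,0,.008]))"
```

```text
[-0.0417 -0.      0.1773] [1.000e-02 8.000e-02 1.053e+01] [ 0.48132495 -0.0171664   0.1773454 ]
[[282.10883804 200.862657  ]]
```

```bash
python3 -c "
from h import *
d=np.load('pics/side1.npy')
uv=[[281,v] for v in (165,172,178,181,183,185,187,190)]
c,r=ray('side',uv)
for u,k in zip(uv,r): print(u,(c+k*d[u[1],u[0]]).round(4))
snap('2')
uv=[[x,183] for x in range(270,294,3)];d=np.load('pics/side2.npy')
c,r=ray('side',uv)
for u,k in zip(uv,r): print(u,(c+k*d[u[1],u[0]]).round(4))
"
```

```text
[281, 165] [ 0.4821 -0.0359  0.2333]
[281, 172] [ 0.4819 -0.0381  0.2244]
[281, 178] [ 0.4817 -0.0373  0.2152]
[281, 181] [ 0.4815 -0.0372  0.2108]
[281, 183] [ 0.4814 -0.035   0.2066]
[281, 185] [ 0.4811 -0.0313  0.2017]
[281, 187] [4.633e-01 3.398e-01 2.000e-04]
[281, 190] [ 4.637e-01  3.276e-01 -4.000e-04]
1.8 [ 0.4812 -0.0157  0.1775] [ 8.048e-01  5.935e-01 -2.000e-04 -4.000e-04] [-0.16  0.2   0.36] 0.003
[270, 183] [4.391e-01 3.578e-01 4.000e-04]
[273, 183] [ 0.4453  0.3608 -0.0013]
[276, 183] [ 0.4741 -0.023   0.2004]
[279, 183] [ 0.4782 -0.0241  0.2009]
[282, 183] [ 0.4822 -0.0248  0.2013]
[285, 183] [ 0.4864 -0.0278  0.2029]
[288, 183] [ 0.4776  0.3599 -0.0008]
[291, 183] [ 0.484   0.3608 -0.0013]
```

View pics/side2z.png

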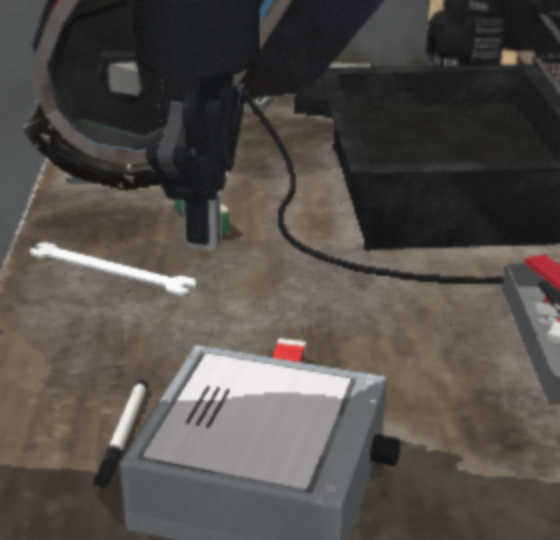

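Request:
drive_tool(
  deltas=[0, 0, 3, 0, 0, 0, 0, 6, 0, 0, 0, 0, 8, 0, 0, 0, 0, 9, 0, 0, 0, 0, 9, 0, 0],
)

```text
time: 2.42
position: [0.4814, -0.0161, 0.0876]
eef_rot: [0.805, 0.593, -0.0, -0.0]
ft_force: [1.5, 0.7, 0.5]
width: 0.002
```

```bash
python3 -c "
from h import *
snap('3');print(where())
p=sense()['position']
for dz in (.022,0,-.008): print(proj('side',p+[0,0,dz]))"
```

```text
2.525 [ 0.4822 -0.0165  0.0885] [8.052e-01 5.930e-01 5.000e-04 2.000e-04] [-0.92 -0.5   0.26] -0.001
[-0.041   0.0008  0.0885]
[[283.75362274 235.9788799 ]]
[[284.09987821 248.45163583]]
[[284.22297547 252.89486524]]
```

View pics/side3z.png

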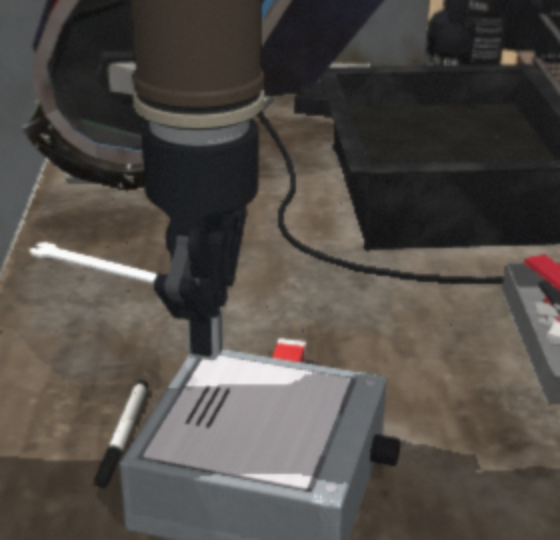

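Request:
drive_tool(
  deltas=[0, 0, 1, 0, 0, 0, 0, 2, 0, 0, 0, 0, 3, 0, 0, 0, 0, 3.4, 0, 0, 0, 0, 3.4, 0, 0],
)

```text
time: 3.15
position: [0.4815, -0.0171, 0.0534]
eef_rot: [0.805, 0.593, -0.0, -0.0]
ft_force: [0.3, 0.9, -0.1]
width: -0.004
```

```bash
python3 -c "
from h import *
snap('4');print(where())"
```

```text
3.25 [ 0.4819 -0.017   0.0538] [8.054e-01 5.927e-01 0.000e+00 1.000e-04] [ 0.39 -0.85  0.82] -0.001
[-0.0412  0.0002  0.0538]
```

View pics/side4z.png

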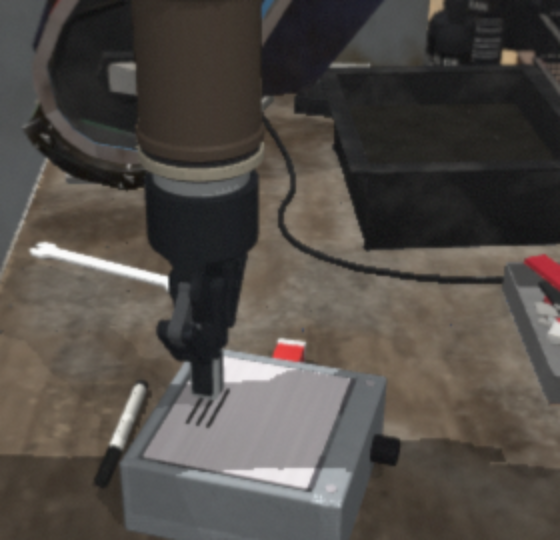

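Request:
drive_tool(
  deltas=[0, 0, 0.6, 0, 0, 0, 0, 1.0, 0, 0, 0, 0, 1.3, 0, 0, 0, 0, 1.6, 0, 0, 0, 0, 1.6, 0, 0],
)

```text
time: 3.88
position: [0.4816, -0.0169, 0.0376]
eef_rot: [0.805, 0.593, -0.0, -0.0]
ft_force: [-0.4, -0.1, 1.6]
width: -0.002
```

Request:
drive_tool(
  deltas=[0, 0, 0.2, 0, 0, 0, 0, 0.4, 0, 0, 0, 0, 0.4, 0, 0],
)

```text
time: 4.25
position: [0.4819, -0.017, 0.0337]
eef_rot: [0.805, 0.593, 0.0, 0.0]
ft_force: [-0.7, -0.2, -0.0]
width: -0.0
```

```bash
python3 -c "
from h import *
snap('5',{'side':(230,180,410,330),'top':(220,150,520,370)});print(where())
a=[sense()['ft_force'] for i in range(1)];print(a)"; cd pics; python3 -c "
import cv2;a=cv2.imread('side5z.png');cv2.imwrite('side5zz.png',cv2.resize(a,None,fx=2,fy=2))"
```

```text
4.35 [ 0.4819 -0.017   0.0338] [8.054e-01 5.928e-01 1.000e-04 1.000e-04] [ 0.5  -0.12  1.37] -0.004
[-0.0412  0.0003  0.0338]
[array([ 0.49909099, -0.11637858,  1.36823777])]
```

View pics/side5zz.png

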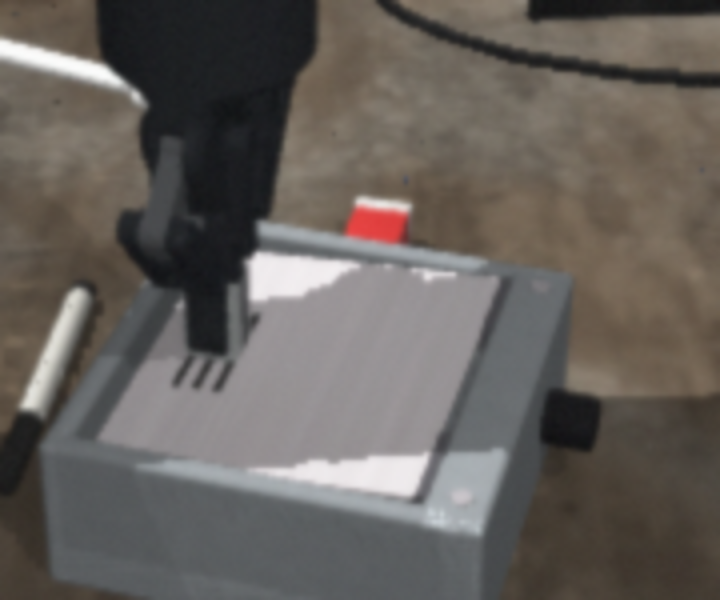

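Request:
drive_tool(
  deltas=[0, 0, 0.15, 0, 0, 0, 0, 0.3, 0, 0, 0, 0, 0.3, 0, 0],
)

```text
time: 4.72
position: [0.482, -0.0169, 0.0325]
eef_rot: [0.805, 0.593, 0.001, -0.0]
ft_force: [-7.9, 0.0, 27.6]
width: 0.001
```

The flap is on the stop (27 N). The tip must be about 23 mm above the reported TCP. I'm letting go straight up now.

Request:
drive_tool(
  deltas=[0, 0, -5, 0, 0, 0, -1, -11, 0, 0, 0, -3, -17, 0, 0, 0, -3, -17, 0, 0, 0, -3, -17, 0, 0, 0, -3, -17, 0, 0, 0, -3, -17, 0, 0, 0, -3, -17, 0, 0, 0, -3, -17, 0, 0, 0, -3, -17, 0, 0],
)

```text
time: 5.98
position: [0.4531, -0.0081, 0.2007]
eef_rot: [0.805, 0.593, -0.0, -0.0]
ft_force: [0.7, 0.2, -0.2]
width: -0.0
```

```bash
python3 -c "
from h import *
snap('6');print(where())"
```

```text
6.075 [ 0.4531 -0.0081  0.2008] [ 0.8054  0.5928 -0.      0.    ] [-1.34  0.63  0.14] -0.003
[-0.0713  0.0007  0.2008]
```

View pics/side6z.png

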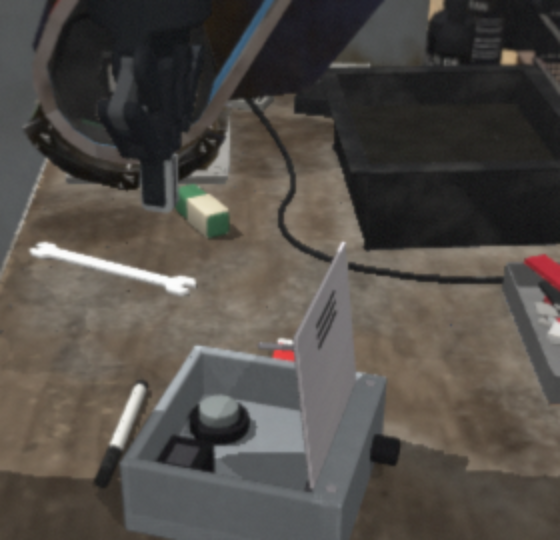

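View pics/top6z.png

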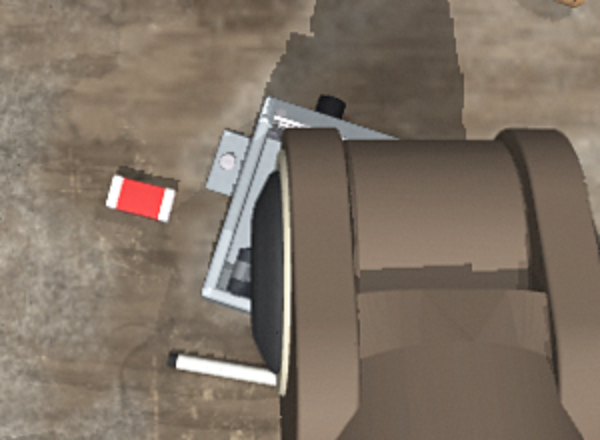

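The flap stands open. In the side view the button top is at full-image pixel (290,265), proud of its collar.

```bash
python3 -c "
from h import *
B=C-.043*ex+.03*ey+.044*ez
print('proj B',proj('side',B))
im=cv2.imread('pics/side6.png')[250:285,270:310];g=cv2.cvtColor(im,6)
print(g[::2,::2])
print(onz('side',[[290,265]],.044),B,to(-.043,.03,.09),to(-.043,.03,.022))"
```

```text
proj B [[289.31877235 261.43550335]]
[[162  99  76  78  76  75  88  88  88  88  93  94  96  94  93  86  85  86
   84  86]
 [122  79  79  77  76  77  88  88  86  87  88  94  93  94  84  84  85  84
   84  86]
 [ 85  76  77  77  76  75  87  89  89  88  88  89  92  85  85  84  83  83
   87  86]
 [ 79  77  76  77  76  74  87  89  91  91  94  91  89  83  85  85  85  86
   87  86]
 [ 78  77  78  76  75  81 111 129 146 145 149 143 124  89  85  83  83  85
   87  85]
 [ 77  76  78  76  78 113 150 155 155 155 155 154 140 130 131 125 113 101
   91  84]
 [ 76  77  76  77  58 145 156 156 157 157 156 142 138 137 117  79 146 152
  149 143]
 [ 76  78  76  49  31 138 157 156 157 156 154 137 138 136 107  37  66 147
  153 150]
 [ 76  76  63  27  27 106 155 159 158 158 143 138 135 114  64  25  39 112
  151 151]
 [ 77  75  43  27  30  88 101 124 139 144 117 108  82  69  59  25  34  75
  151 153]
 [ 77  75  61  26  25  61  91  91  92  82  75  73  71  66  44  21  34  41
  105 150]
 [ 76  83  64  16  23  37  56  80  75  72  74  71  64  36  23  32  24  46
   86 144]
 [ 79  99  75  16  22  37  35  35  40  41  41  38  35  32  32  24  19  64
   87 140]
 [ 96  91  83  25  17  25  31  33  34  36  35  30  29  21  15  12  27  81
   87 149]
 [ 56  67  84  84  12  21  20  19  16  23  17  17  18  18  21  25  76  84
  104 152]
 [ 25  27  26  27  24  24  22  21  17  16  19  13  19  21  51  79  89 137
  151 154]
 [ 59  47  35  29  25  23  23  24  35  64  66  66  86  88  94 135 142 150
  151 153]
 [ 66  66  67  64  59  30  27  25  51 149 152 151 152 152 149 152 154 152
  152 153]]
[[0.48977131 0.00265167 0.044     ]] [0.48851974 0.0120201  0.044     ] [ 2.97  2.79 11.08] [ 2.97  2.79 17.88]
```

Request:
drive_tool(
  deltas=[3, 2.8, 4, 0, 0, 3, 2.8, 9, 0, 0, 3, 2.8, 13, 0, 0, 3, 2.8, 15, 0, 0, 3, 2.8, 16, 0, 0, 3, 2.8, 16, 0, 0, 3, 2.8, 16, 0, 0],
)

```text
time: 6.95
position: [0.4895, 0.0123, 0.0417]
eef_rot: [0.805, 0.593, 0.001, 0.0]
ft_force: [0.7, 0.4, 0.7]
width: 0.003
```

```bash
python3 -c "
from h import *
snap('7',{'side':(200,130,440,330),'top':(220,150,520,370)});print(where(),to(-.043,.03,.0145))"
```

```text
7.05 [0.4895 0.0124 0.0417] [8.054e-01 5.928e-01 9.000e-04 3.000e-04] [ 0.48 -0.25  0.43] -0.003
[-0.0422  0.0306  0.0417] [-0.07 -0.08  2.72]
```

View pics/side7z.png

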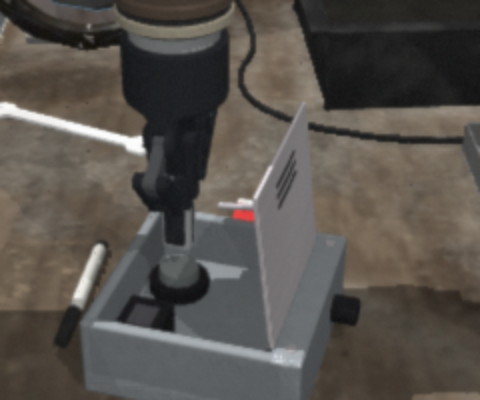

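The tip at about (178,250) in the crop is centred over the button.

Request:
drive_tool(
  deltas=[0, 0, 0.8, 0, 0, 0, 0, 1.5, 0, 0, 0, 0, 2, 0, 0, 0, 0, 2.4, 0, 0, 0, 0, 2.4, 0, 0],
)

```text
time: 7.68
position: [0.4885, 0.0123, 0.0166]
eef_rot: [0.805, 0.593, -0.0, -0.0]
ft_force: [-1.1, 0.7, 3.7]
width: 0.001
```

Request:
drive_tool(
  deltas=[0, 0, 0.2, 0, 0, 0, 0, 0.3, 0, 0, 0, 0, 0.3, 0, 0],
)

```text
time: 8.05
position: [0.4886, 0.0123, 0.0145]
eef_rot: [0.805, 0.593, 0.0, -0.0]
ft_force: [-4.7, -0.5, 13.7]
width: 0.0
```

Request:
drive_tool(
  deltas=[0, 0, 0.1, 0, 0, 0, 0, 0.1, 0, 0, 0, 0, 0.1, 0, 0],
)

```text
time: 8.43
position: [0.4886, 0.0123, 0.0142]
eef_rot: [0.805, 0.593, 0.0, -0.0]
ft_force: [-7.6, 0.1, 25.4]
width: -0.002
```

```bash
python3 -c "
from h import *
snap('8',{'side':(240,200,400,320),'top':(220,150,520,370)});print(where())
a=cv2.imread('pics/side8z.png');cv2.imwrite('pics/side8zz.png',cv2.resize(a,None,fx=2.4,fy=2.4))"
```

```text
8.525 [0.4886 0.0123 0.0142] [ 8.055e-01  5.926e-01  4.000e-04 -5.000e-04] [-7.98 -0.25 25.22] 0.005
[-0.043   0.0303  0.0142]
```

View pics/side8zz.png

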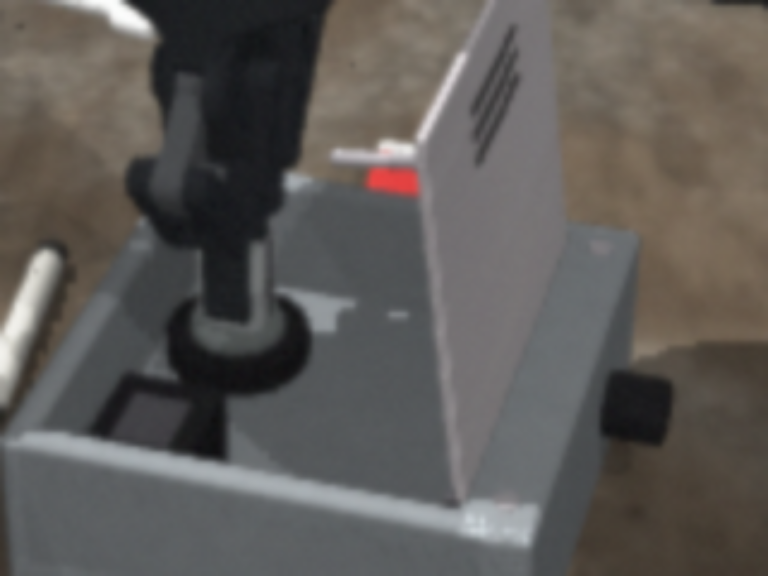

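The button is fully in, at the expected depth and with 25 N on its stop. I'm releasing it and going up and over behind the flap.

Request:
drive_tool(
  deltas=[0, 0, -5, 0, 0, 0, 0, -11, 0, 0, 0, 0, -17, 0, 0, -1, 0, -21, 0, 0, -3, 3, -21.5, 0, 0, -3, 8, -21.5, 0, 0, -3, 13, -21.5, 0, 0, -3, 15, -21.5, 0, 0, -3, 15, -21.5, 0, 0, -3, 15, -21.5, 0, 0],
)

```text
time: 9.78
position: [0.6223, -0.0608, 0.2275]
eef_rot: [0.805, 0.593, -0.0, -0.0]
ft_force: [-0.1, -0.1, -0.3]
width: -0.001
```

```bash
python3 -c "
from h import *
snap('9',{'side':(180,60,460,330),'top':(220,150,520,370)});print(where(),to(.1,0,.142))"
```

```text
9.875 [ 0.6223 -0.0605  0.228 ] [ 8.053e-01  5.929e-01  2.000e-04 -2.000e-04] [-0.68 -0.33  0.28] -0.001
[ 0.1059 -0.0018  0.228 ] [ 0.17 -0.59  8.6 ]
```

View pics/side9z.png

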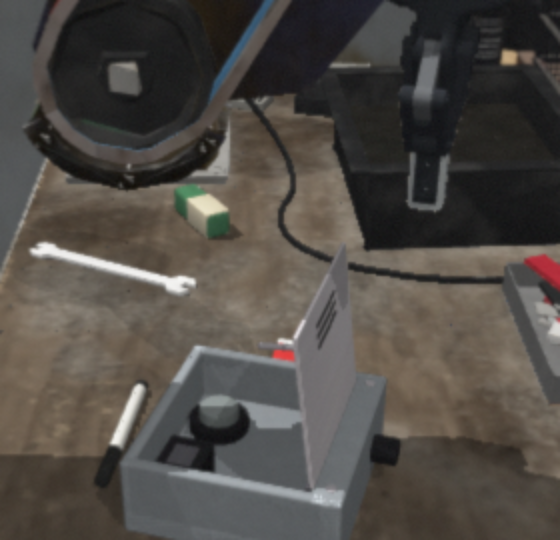

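The button is out again, the flap is upright, and the finger is behind its outer (ribbed) face. I'm going down behind it.

Request:
drive_tool(
  deltas=[0.2, -0.6, 4, 0, 0, 0.2, -0.6, 8.6, 0, 0, 0.2, -0.6, 8.6, 0, 0, 0.2, -0.6, 8.6, 0, 0],
)

```text
time: 10.38
position: [0.6187, -0.0574, 0.1437]
eef_rot: [0.805, 0.593, 0.001, 0.001]
ft_force: [0.7, -0.4, 0.3]
width: -0.001
```

```bash
python3 -c "
from h import *
snap('10',{'side':(180,60,460,330),'top':(220,150,520,370)});print(where())
r=.105
for t in np.linspace(1.45,0.0,13):
  print(round(t,2),to(.055-r*np.cos(t)+.003*np.sin(t)+.011,0,.061+r*np.sin(t)+.003*np.cos(t)-.0235).round(1))"
```

```text
10.475 [ 0.6192 -0.0575  0.1441] [0.8054 0.5928 0.0014 0.001 ] [ 1.42 -0.66  0.64] 0.002
[0.102  0.0002 0.1441]
1.45 [-0.1 -4.6  0.2]
1.33 [-0.1 -5.8  0.4]
1.21 [-0.1 -7.   0.7]
1.09 [-0.2 -8.2  1.2]
0.97 [-0.2 -9.3  1.8]
0.85 [ -0.2 -10.4   2.6]
0.72 [ -0.2 -11.3   3.4]
0.6 [ -0.2 -12.1   4.4]
0.48 [ -0.2 -12.8   5.5]
0.36 [ -0.2 -13.3   6.6]
0.24 [ -0.2 -13.8   7.8]
0.12 [ -0.2 -14.    9. ]
0.0 [ -0.3 -14.1  10.3]
```

View pics/side10z.png

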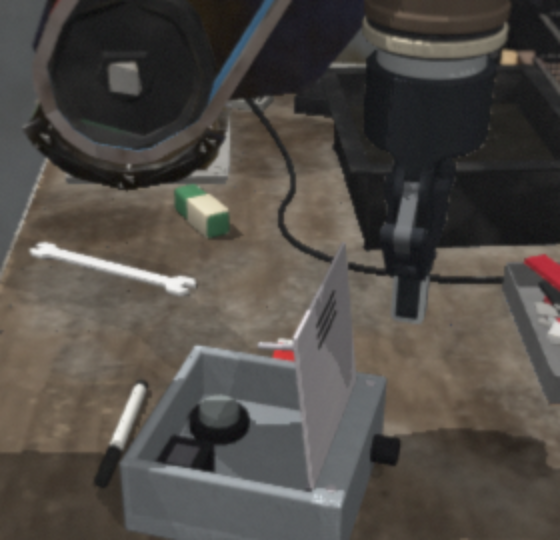

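Request:
drive_tool(
  deltas=[0, -2.5, 0.2, 0, 0, -0.1, -4.6, 0.2, 0, 0, -0.1, -5.8, 0.4, 0, 0, -0.1, -7, 0.7, 0, 0, -0.2, -8.2, 1.2, 0, 0, -0.2, -9.3, 1.8, 0, 0, -0.2, -10.4, 2.6, 0, 0, -0.2, -11.3, 3.4, 0, 0, -0.2, -12.1, 4.4, 0, 0, -0.2, -12.1, 4.4, 0, 0],
)

```text
time: 11.72
position: [0.5006, -0.023, 0.0968]
eef_rot: [0.805, 0.593, -0.001, -0.001]
ft_force: [-0.2, 0.6, 0.4]
width: -0.0
```

```bash
python3 -c "
from h import *
snap('11',{'side':(180,60,460,330),'top':(220,150,520,370)});print(where())
r=.105
for t in np.linspace(.6,-.06,12):
  print(round(t,2),to(.055-r*np.cos(t)+.003*np.sin(t)+.011,0,.061+r*np.sin(t)+.003*np.cos(t)-.0235).round(1))"
```

```text
11.825 [ 0.502  -0.0233  0.0978] [ 0.8054  0.5928 -0.      0.    ] [0.18 0.74 0.36] 0.0
[-0.0201 -0.      0.0978]
0.6 [ 0.   0.1 -0.2]
0.54 [ 0.  -0.2  0.4]
0.48 [-0.  -0.6  0.9]
0.42 [-0.  -0.8  1.5]
0.36 [-0.  -1.1  2. ]
0.3 [-0.  -1.3  2.6]
0.24 [-0.  -1.5  3.2]
0.18 [-0.  -1.7  3.8]
0.12 [-0.  -1.8  4.5]
0.06 [-0.  -1.8  5.1]
0.0 [-0.  -1.9  5.7]
-0.06 [-0.  -1.9  6.4]
```

View pics/side11z.png

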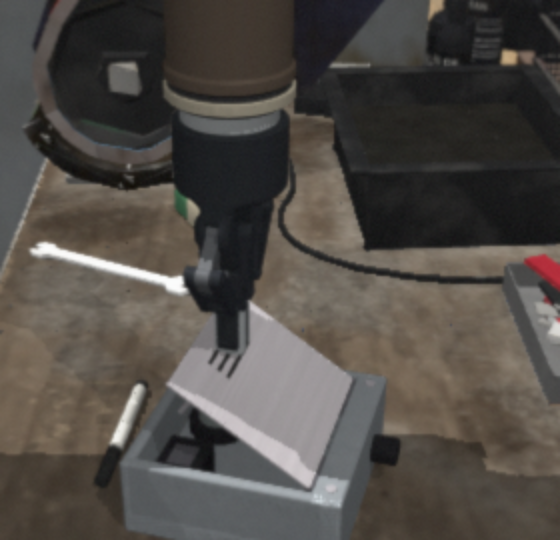

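The flap follows the finger on its outer face, now at about 0.6 rad.

Request:
drive_tool(
  deltas=[0, -0.3, 0.4, 0, 0, 0, -0.6, 0.9, 0, 0, 0, -0.8, 1.5, 0, 0, 0, -1.1, 2, 0, 0, 0, -1.3, 2.6, 0, 0, 0, -1.5, 3.2, 0, 0, 0, -1.7, 3.8, 0, 0, 0, -1.8, 4.5, 0, 0, 0, -1.9, 5.1, 0, 0, 0, -2, 5.7, 0, 0, 0, -2, 5.9, 0, 0],
)

```text
time: 13.2
position: [0.4824, -0.0172, 0.0384]
eef_rot: [0.805, 0.593, -0.0, -0.0]
ft_force: [0.0, 0.0, 1.0]
width: 0.001
```

Request:
drive_tool(
  deltas=[0, 0, 0.2, 0, 0, 0, 0, 0.4, 0, 0, 0, 0, 0.4, 0, 0],
)

```text
time: 13.58
position: [0.4825, -0.0173, 0.0347]
eef_rot: [0.805, 0.593, -0.0, -0.0]
ft_force: [-0.2, -0.3, -0.0]
width: 0.003
```

Request:
drive_tool(
  deltas=[0, 0, 0.2, 0, 0, 0, 0, 0.4, 0, 0, 0, 0, 0.4, 0, 0],
)

```text
time: 13.95
position: [0.4829, -0.0172, 0.0326]
eef_rot: [0.806, 0.593, 0.001, -0.0]
ft_force: [-9.2, 0.6, 29.6]
width: -0.002
```

On the stop again at the same height (29.6 N). Releasing.

Request:
drive_tool(
  deltas=[0, 0, -1, 0, 0, 0, 0, -3, 0, 0, 0, 0, -6, 0, 0, 0, 0, -10, 0, 0, 0, -2, -15, 0, 0, 0, -2, -17, 0, 0, 0, -2, -17, 0, 0, 0, -2, -17, 0, 0, 0, -2, -17, 0, 0, 0, -2, -17, 0, 0],
)

```text
time: 15.2
position: [0.4632, -0.0115, 0.1999]
eef_rot: [0.805, 0.593, -0.001, -0.0]
ft_force: [0.3, -1.1, 0.3]
width: 0.002
```

```bash
python3 -c "
from h import *
snap('12',{'side':(180,60,460,330),'top':(220,150,520,370)});print(where())
d=np.load('pics/side12.npy')
uv=[[263,287],[300,270],[320,275],[284,263]];c,r=ray('side',uv)
for u,k in zip(uv,r): print(u,(c+k*d[u[1],u[0]]).round(4))
d0=np.load('pics/side0.npy');m=(slice(240,300),slice(255,350));print('depth change',np.median(d[m]-d0[m]),np.percentile(abs(d[m]-d0[m]),95))
im=cv2.imread('pics/side12.png');im0=cv2.imread('pics/side0.png')
g=im[245:280,265:300].max(2)<95;cc=cv2.connectedComponentsWithStats(g.astype(np.uint8));print([(cc[3][i]+[265,245]).round(1).tolist()+[int(cc[2][i][4])] for i in range(1,cc[0])])"
```

```text
15.3 [ 0.4634 -0.0114  0.2003] [ 8.054e-01  5.927e-01 -5.000e-04 -1.000e-04] [-0.09 -0.03  0.07] -0.001
[-0.0605  0.0004  0.2003]
[263, 287] [ 0.4539 -0.0768  0.0647]
[300, 270] [ 0.5056 -0.0377  0.0646]
[320, 275] [ 0.5346 -0.049   0.0639]
[284, 263] [ 0.4816 -0.0202  0.0646]
depth change -4.053116e-06 0.0040212017
[[275.0, 246.0, 1], [273.5, 248.5, 2], [271.5, 251.5, 2], [270.0, 254.0, 1], [283.0, 254.0, 1], [268.5, 256.5, 2], [282.0, 256.0, 1], [288.0, 255.0, 1], [287.8, 265.1, 34], [282.4, 264.7, 31], [265.8, 261.2, 6], [276.6, 265.0, 27]]
```

View pics/side12z.png

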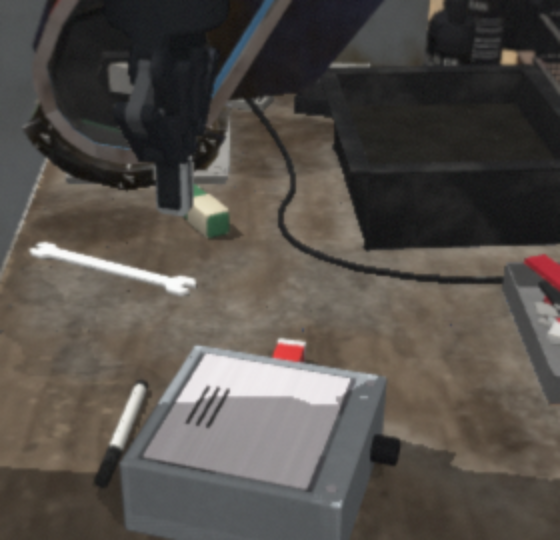

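View pics/top12.png

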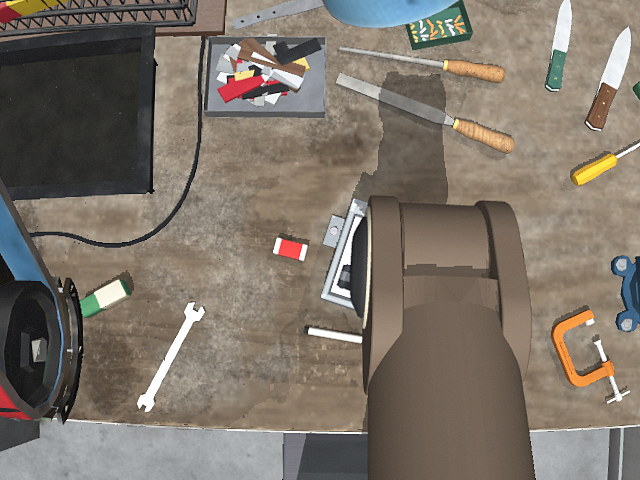

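The flap is flush at z 0.064 and has stayed shut for over a second. The magnet at (290,249) and the pen are where they were, so I'm handing in.

```bash
python3 -c "
from h import *
print(hand_in())"
```

```text
the job is handed in; nothing more can be done
None
```

I handed the job in after about 15.3 s. The flap is shut and latched, and the reset button has been pushed in and released. No verdict came back.

**What I did:**
1. I pressed the flap at its ribs to the stop (27.6 N), and it popped upright.
2. I pushed the reset button to its stop. The depth was as expected, with 25 N on it.
3. I went up and over, pushed the flap down on its outer face with the shut fingers, and pressed it to the stop again (29.6 N). Then I let go and moved clear.

**Last checks:**
- **Flap:** It lay flush. Depth on its face read 64–65 mm, and the median change from the first picture was zero. It stayed shut for about a second.
- **Button:** The picture taken after I released it, before shutting the flap, showed it out again. I could not see it once the flap was shut.
- **Loose things:** The magnet and the pen were where they had been. I did not re-check the sanding block: the wrist hid it from above, and my close-up of the side view left it out. The arm never went near it on the bench.
- **Robot:** It stood clear of everything, with wrist force near zero.

**What disagreed:** The shut fingertips stood about 23 mm above the reported TCP, where `finger_overhang` puts them 8 mm below it. I set the heights from the images and the touch instead. Seen from the side, the button top was 1–2 pixels (about 3 mm) off its computed place.

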